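Pick the stiff revolving holder by feel for the sloping stand

ROBOT

A 6-joint arm with a two-finger parallel gripper is mounted at the origin on a cart in front of the work surface, level with it; the furniture and walls round the work are solid. World frame = base frame: x ahead of the robot, y to its left, z up, the work surface at z = 0. Lengths are in m, angles in rad, forces in N, time in s.
With the tool pointing down it reaches from about 0.325 to 0.75 m from the base axis. Payload 7.6 kg.
Tool frame: the origin (TCP) lies on the centre line of the jaws, within the pads' length; the fingertips stand 25 mm ahead of it and the grasp point (between the pads) lies 6 mm ahead of it (bot.nose_length is the distance from the TCP to the fingertips, in m); z points along the fingers, y is the direction in which the jaws open and shut (so a half turn about z gives the same grasp; the last joint's range is limited). The gripper opens to 85 mm and grips with 20 to 120 N. Pads are 22 mm wide; open, the fingers measure 114 mm over their backs; the gripper's body (76 mm by 85 mm) begins 54 mm behind the grasp point. The pads swing forward as they close: fully open they stand 13 mm farther back than shut.
Start: joints at [-1.187, 0.052, 1.401, -0, 1.689, -0.07], TCP at [0.23, -0.472, 0.256] pointing down, gripper open.
Joint ranges: [-2.9, 2.9], [-0.91, 2.17], [0.12, 2.37], [-1.06, 4.2], [0.26, 2.73], [-2.93, 2.93]. Speed limits (rad/s): [2.57, 2.57, 3.01, 3.14, 3.14, 3.14].

INTERFACE

Orientations are given as a unit quaternion [w, x, y, z].
In Python, from cell import bot gives the robot as it stands. The module is installed in compiled form; this text tells all that it offers.
- The arm moves only by the shell command python3 -m handwheel 'ROWS' [FORCE]. ROWS is JSON, a list of rows, each a list of 5 numbers: the shift along the tool's x, y, z in m, then the turn about the tool's z in rad, then the opening, from -1 (shut) to 1 (fully open). A call has 1 to 12 rows; each row is the pose to reach, as a shift and turn from the pose commanded when the call began, along the tool's axes at that moment; what a row does not reach only later rows make up. A row lasts 1/10 s, in which the tool goes at most 50 mm and 8.59 degrees, less where a joint would pass 70% of its speed; a pose out of reach is approached as far as the arm can. A call with a gripper value outside its range is refused whole. The fingers move at their own pace and stop on an object; FORCE is the grip in N (left out, the last holds). Time passes only in rows, so rows that repeat a pose let the fingers close. It gives the time, the measured TCP pose, the force and the opening at its end, in the units of the state.
- bot.sense(): the state, without advancing time (a new reading comes with each control period).
- bot.snapshot(name): name is "scene" or "top" or "wrist"; returns the picture (384x512x3 uint8, red, green, blue); there is no depth.
- bot.camera_model(name): a dict with "fx", "fy", "cx", "cy" (pixels), "view" (4x4, takes a point from world to camera coordinates). Camera axes: x right, y down, z forward; pixel columns grow to the right and rows downward; lengths in m; the calibration is good to about 2 mm. A picture is of the moment at which its call begins: read the wrist's pose just before it. camera_model takes no time and is no camera call; for the wrist camera it gives the pose at the moment of the call.
- bot.sign_off(): hands the job in, once; it reports no verdict.
The state is a dict: "time": time; "joint_positions": joint angles; "joint_velocities": joint speeds; "joint_efforts": joint torques, N m; "position": TCP position; "eef_rot": TCP orientation; "ft_force": force on the tool from outside, world axes, zero at the start; "wrist_torque": the same for the moment, N m; "opening": finger opening in m.
Only numpy, scipy, OpenCV 4.12 (cv2) and the standard library are available. Lean on these libraries where they do the work, as an engineer would, in place of code of your own. Each camera call takes 0.05 s, during which the arm holds its last target. There are 200 camera calls.

TASK

Turn each of the three revolving holders in the rack by its wooden block until the block lies lengthwise along the rack, feeling how its bearing runs. When all three are lined up, take the one whose bearing is stiff, the only one whose weighted arm will not swing downhill, and without forcing it seat it flat in the sloping stand with its arm pointing level across the slope (to either side). Choose by feel, do not try the easy ones on the stand; leave those two in their nests, lined up, and do not disturb the things standing round.

Things in the scene. Friction and masses are not known exactly. Their poses are not given: they have to be found in the camera images.
- rack: Flat wooden board lying on the table, 96 x 356 x 18 mm (x, y, z), fixed. Its long side runs along its own y. Three square nests, 68 x 68 mm and 10 mm deep (nest floor 8 mm above the table), lie in a row along y, centres 118 mm apart, the middle one at the board's centre. Origin: centre of the underside.
- stand: Small dark wooden sloping display stand, fixed, 92 x 90 mm at its foot; its low edge lies towards its own -x, its high edge towards +x. Origin: centre of the underside.
- seat_floor (a point): Centre of the floor of the stand's shallow square seat, 34 mm above the table: 71 x 71 mm inside, its walls 6 mm thick and 10 mm above its floor. The seat slopes by 0.22 rad (13 degrees): this point's z is square to the seat floor, its x runs up the slope, its y level across the slope.
- foot_k: Foot of one of three look-alike revolving display holders (any order in the nests; one bearing is stiff, to be felt): loose dark steel plate 64 x 64 x 14 mm, bearing housing 44 mm across on it up to 26 mm. Holder: 0.5 kg, 80 mm tall. With 2 mm play each side in its nest it may shift, and twist 3 degrees, when turned. Origin: centre of the underside; x, y along the sides.
- grip_k (a point): Centre of the light wooden block on foot_k: 50 mm long (its x), 16 mm thick (its y), 40 to 80 mm above the foot's underside (this point: 60 mm). Under it a flat arm with a brass weight points along its x, to 57 mm out, below 40 mm. Block and arm turn together on the foot's centre, freely either way, no spring. Easy bearings drag about 0.002 N m, the stiff one 0.16 N m.
- foot_m: Foot of one of three look-alike revolving display holders (any order in the nests; one bearing is stiff, to be felt): loose dark steel plate 64 x 64 x 14 mm, bearing housing 44 mm across on it up to 26 mm. Holder: 0.5 kg, 80 mm tall. With 2 mm play each side in its nest it may shift, and twist 3 degrees, when turned. Origin: centre of the underside; x, y along the sides.
- grip_m (a point): Centre of the light wooden block on foot_m: 50 mm long (its x), 16 mm thick (its y), 40 to 80 mm above the foot's underside (this point: 60 mm). Under it a flat arm with a brass weight points along its x, to 57 mm out, below 40 mm. Block and arm turn together on the foot's centre, freely either way, no spring. Easy bearings drag about 0.002 N m, the stiff one 0.16 N m.
- foot_t: Foot of one of three look-alike revolving display holders (any order in the nests; one bearing is stiff, to be felt): loose dark steel plate 64 x 64 x 14 mm, bearing housing 44 mm across on it up to 26 mm. Holder: 0.5 kg, 80 mm tall. With 2 mm play each side in its nest it may shift, and twist 3 degrees, when turned. Origin: centre of the underside; x, y along the sides.
- grip_t (a point): Centre of the light wooden block on foot_t: 50 mm long (its x), 16 mm thick (its y), 40 to 80 mm above the foot's underside (this point: 60 mm). Under it a flat arm with a brass weight points along its x, to 57 mm out, below 40 mm. Block and arm turn together on the foot's centre, freely either way, no spring. Easy bearings drag about 0.002 N m, the stiff one 0.16 N m.
- soap_box: Pink soap carton, 62 x 86 x 85 mm, standing loose behind the rack; a bystander. Origin: centre of the underside.
- hare: Cream hare figure with a yellow bow, 78 x 64 x 123 mm, standing loose beyond the stand; a bystander. Origin: centre of the underside.
- dripper: Green fluted coffee dripper, 123 mm across, 70 mm tall, standing loose between rack and stand; a bystander. Origin: centre of the underside.

How it is judged:
On the way:
1. all three blocks have been turned lengthwise along the rack (within 10 degrees), their holders still in their nests (angle between the x axis of each of grip_k, grip_m, grip_t and the y axis of rack, either way round below 0.17 rad and z of each of foot_k, foot_m, foot_t in the frame of rack below 0.0105 m), for 0.2 s.
At the end, for the whole second after the job is handed in: The stiff holder sits flat in the stand's seat (within 10 mm of centre, 3 mm of the floor), its arm within 20 degrees of level across the slope; the other two are down in their own nests (moved under 10 mm), blocks along the rack within 10 degrees; all at rest ((((horizontal distance between foot_k and seat_floor below 0.01 m and z of foot_k in the frame of seat_floor below 0.003 m and angle between the z axis of foot_k and the z axis of seat_floor, either way round below 0.06 rad) and angle between the x axis of grip_k and the y axis of seat_floor, either way round below 0.35 rad and linear speed of foot_k below 0.02 m/s and (angle between the x axis of grip_m and the y axis of rack, either way round below 0.17 rad and z of foot_m in the frame of rack below 0.0105 m and distance of foot_m from where it was at the start of the episode below 0.01 m and linear speed of foot_m below 0.02 m/s) and (angle between the x axis of grip_t and the y axis of rack, either way round below 0.17 rad and z of foot_t in the frame of rack below 0.0105 m and distance of foot_t from where it was at the start of the episode below 0.01 m and linear speed of foot_t below 0.02 m/s)) or ((horizontal distance between foot_m and seat_floor below 0.01 m and z of foot_m in the frame of seat_floor below 0.003 m and angle between the z axis of foot_m and the z axis of seat_floor, either way round below 0.06 rad) and angle between the x axis of grip_m and the y axis of seat_floor, either way round below 0.35 rad and linear speed of foot_m below 0.02 m/s and (angle between the x axis of grip_k and the y axis of rack, either way round below 0.17 rad and z of foot_k in the frame of rack below 0.0105 m and distance of foot_k from where it was at the start of the episode below 0.01 m and linear speed of foot_k below 0.02 m/s) and (angle between the x axis of grip_t and the y axis of rack, either way round below 0.17 rad and z of foot_t in the frame of rack below 0.0105 m and distance of foot_t from where it was at the start of the episode below 0.01 m and linear speed of foot_t below 0.02 m/s)) or ((horizontal distance between foot_t and seat_floor below 0.01 m and z of foot_t in the frame of seat_floor below 0.003 m and angle between the z axis of foot_t and the z axis of seat_floor, either way round below 0.06 rad) and angle between the x axis of grip_t and the y axis of seat_floor, either way round below 0.35 rad and linear speed of foot_t below 0.02 m/s and (angle between the x axis of grip_k and the y axis of rack, either way round below 0.17 rad and z of foot_k in the frame of rack below 0.0105 m and distance of foot_k from where it was at the start of the episode below 0.01 m and linear speed of foot_k below 0.02 m/s) and (angle between the x axis of grip_m and the y axis of rack, either way round below 0.17 rad and z of foot_m in the frame of rack below 0.0105 m and distance of foot_m from where it was at the start of the episode below 0.01 m and linear speed of foot_m below 0.02 m/s)))); the robot touches nothing.
It fails at once if a holder is tried on the stand whose arm swings away (over 45 degrees from across the slope while seated) (((horizontal distance between foot_k and seat_floor below 0.01 m and z of foot_k in the frame of seat_floor below 0.003 m and angle between the z axis of foot_k and the z axis of seat_floor, either way round below 0.06 rad) and not (angle between the x axis of grip_k and the y axis of seat_floor, either way round below 0.8 rad)) or ((horizontal distance between foot_m and seat_floor below 0.01 m and z of foot_m in the frame of seat_floor below 0.003 m and angle between the z axis of foot_m and the z axis of seat_floor, either way round below 0.06 rad) and not (angle between the x axis of grip_m and the y axis of seat_floor, either way round below 0.8 rad)) or ((horizontal distance between foot_t and seat_floor below 0.01 m and z of foot_t in the frame of seat_floor below 0.003 m and angle between the z axis of foot_t and the z axis of seat_floor, either way round below 0.06 rad) and not (angle between the x axis of grip_t and the y axis of seat_floor, either way round below 0.8 rad))).
It fails at once if a holder is forced against the rack or the stand (over 40 N) (contact force between any of foot_k, foot_m, foot_t and rack above 40 N or contact force between any of foot_k, foot_m, foot_t and stand above 40 N).
It fails at once if a thing standing round is pushed (over 15 mm) or tipped (distance of any of soap_box, hare, dripper from where it was at the start of the episode above 0.015 m or angle between any of soap_box, hare, dripper's own z axis and vertical above 0.25 rad).
It also fails if it takes over 72 s, if anything falls off the work surface, if the arm or the gripper's body presses on something with over 40 N, if the wrist force passes 120 N, or if a joint passes its speed limit or range.

## Working session

There is one attempt and no reset: what is moved stays moved. The work goes in short steps, Python scripts to look and compute and a shell command to move; the robot and the scene stay as the last step left them, time stands still between calls to the robot, and variables do not carry over. Pictures are saved under pics/ and viewed, about 8 in all and at most 12, crops included, and the job is handed in when it is done.

```bash
mkdir -p pics
cat > h.py <<'E'
import numpy as np, cv2
from cell import bot
from scipy.spatial.transform import Rotation as R
def snap(n,f,crop=None,scale=1):
    m=bot.camera_model(n); im=bot.snapshot(n)[:,:,::-1]
    np.savez('pics/'+f+'.npz',fx=m['fx'],fy=m['fy'],cx=m['cx'],cy=m['cy'],view=np.array(m['view']),im=im)
    if crop: im=im[crop[1]:crop[3],crop[0]:crop[2]]
    cv2.imwrite('pics/'+f+'.png',cv2.resize(im,None,fx=scale,fy=scale,interpolation=cv2.INTER_CUBIC))
def ray(f,uv,z):
    d=np.load('pics/'+f+'.npz'); V=d['view']; Rm=V[:3,:3]; c=-Rm.T@V[:3,3]
    r=Rm.T@np.array([(uv[0]-d['cx'])/d['fx'],(uv[1]-d['cy'])/d['fy'],1]); return c+r*(z-c[2])/r[2]
def proj(f,p):
    d=np.load('pics/'+f+'.npz'); q=d['view'][:3,:3]@np.array(p)+d['view'][:3,3]
    return np.array([d['fx']*q[0]/q[2]+d['cx'],d['fy']*q[1]/q[2]+d['cy']])
def st():
    s=bot.sense(); Rm=R.from_quat(s['eef_rot'],scalar_first=True).as_matrix()
    print(round(s['time'],2),'p',np.round(s['position'],4),'q',np.round(s['eef_rot'],4),'F',np.round(s['ft_force'],2),'T',np.round(s['wrist_torque'],3),'op',s['opening'])
    print('toolx',Rm[:,0].round(3),'y',Rm[:,1].round(3),'z',Rm[:,2].round(3)); return s,Rm
E
python3 - <<'E'
from h import *
st(); snap('top','top0',None,1.5); snap('scene','sc0',None,1.5)
for n in('top','scene'):
    V=np.array(bot.camera_model(n)['view']); print(n,(-V[:3,:3].T@V[:3,3]).round(3))
E
```

```text
0.0 p [ 0.2301 -0.4716  0.2555] q [-8.000e-04  9.744e-01  2.250e-01 -1.000e-04] F [-0.83  1.   -0.63] T [-0.006  0.026  0.011] op 0.08557824812795736
toolx [0.899 0.438 0.   ] y [ 0.438 -0.899 -0.002] z [-0.001  0.002 -1.   ]
top [0.47  0.046 1.212]
scene [-0.098  0.873  0.997]
```

View pics/top0.png

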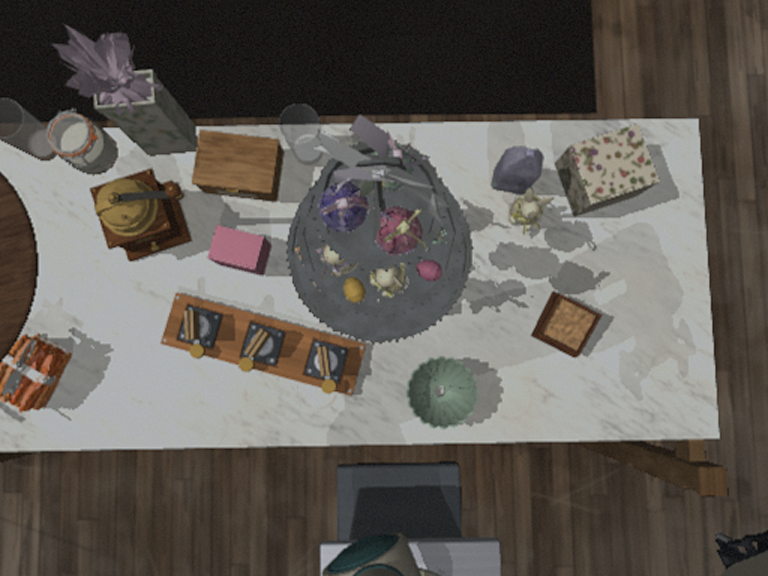

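View pics/sc0.png

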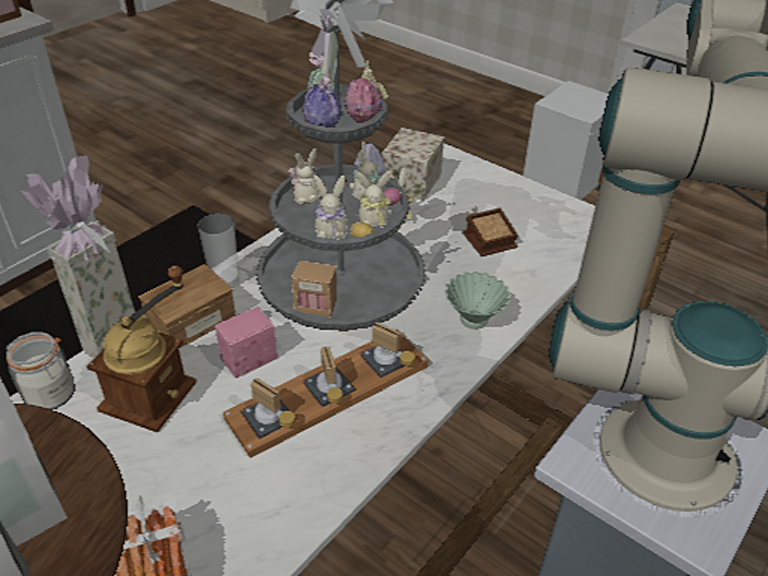

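Run:
```python
from h import *
im=np.load('pics/top0.npz')['im']
a=cv2.resize(im[190:268,105:250],None,fx=5,fy=5,interpolation=cv2.INTER_CUBIC)
cv2.imwrite('pics/rack0.png',a)
b=cv2.resize(im[190:240,350:405],None,fx=6,fy=6,interpolation=cv2.INTER_CUBIC)
c=np.zeros((max(a.shape[0],b.shape[0]),1,3),np.uint8)
out=np.zeros((400+310,730,3),np.uint8); out[:a.shape[0],:a.shape[1]]=a; out[400:400+b.shape[0],:b.shape[1]]=b
cv2.imwrite('pics/crop0.png',out[:600] if 0 else cv2.resize(out,None,fx=.84,fy=.84))
for n,uv in dict(tierc=(380,240),tierbottom=(380,340),tierleft=(290,250),tierright=(470,245)).items(): print(n,ray('top0',np.array(uv)/1.5,0.02).round(3))
for uv in [(178,293),(368,345),(352,393),(163,343)]: print(ray('top0',np.array(uv)/1.5,0.018).round(4))
for uv in [(552,290),(602,320),(581,356),(533,325)]: print('stand',ray('top0',np.array(uv)/1.5,0.04).round(4))
print('drip',ray('top0',np.array((443,391))/1.5,0.05))
print('hare',ray('top0',np.array((527,212))/1.5,0.06), 'soap',ray('top0',np.array((240,250))/1.5,0.085))
```

```text
tierc [0.686 0.042 0.02 ]
tierbottom [0.504 0.045 0.02 ]
tierleft [0.67  0.205 0.02 ]
tierright [ 0.674 -0.121  0.02 ]
[0.5959 0.4079 0.018 ]
[0.496  0.0667 0.018 ]
[0.4113 0.0966 0.018 ]
[0.5063 0.4337 0.018 ]
stand [ 0.5868 -0.2615  0.04  ]
stand [ 0.5319 -0.3476  0.04  ]
stand [ 0.4693 -0.3075  0.04  ]
stand [ 0.5253 -0.2253  0.04  ]
drip [ 0.41340063 -0.06241216  0.05      ]
hare [ 0.72377449 -0.21817111  0.06      ] soap [0.66092411 0.28219811 0.085     ]
```

View pics/crop0.png

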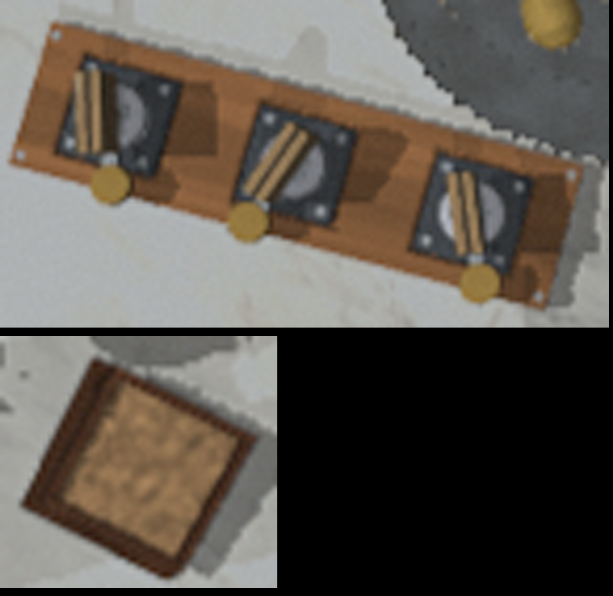

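Run:
```python
from h import *
from scipy.optimize import least_squares
P=lambda u,v,z: ray('top0',(105+u/4.2,190+v/4.2),z)
cs=np.array([P(*c,0.018)[:2] for c in [(52,25),(582,165),(545,308),(12,160)]])
mod=np.array([(48,178),(48,-178),(-48,-178),(-48,178)])/1e3
def T(p,m): c,s=np.cos(p[2]),np.sin(p[2]); return m@np.array([[c,s],[-s,c]])+p[:2]
r=least_squares(lambda p:(T(p,mod)-cs).ravel(),[.5,.25,-.2]); p=r.x; print('rack',p,np.degrees(p[2]),'res mm',(r.fun*1e3).round(1))
nest=T(p,np.array([(0,.118),(0,0),(0,-.118)])); print('nests',nest.round(4))
print('rack y dir deg',np.degrees(p[2])+90)
bl=[((88,68),(97,155)),((297,125),(258,203)),((457,172),(472,255))]; w=[(111,185),(249,222),(480,284)]
ft=[((85,58),(181,82),(153,175),(57,152)),((265,103),(357,130),(330,225),(236,198)),((440,152),(533,182),(507,273),(410,247))]
for i in range(3):
    a,b=[P(*q,0.088)[:2] for q in bl[i]]; d=b-a; ww=P(*w[i],0.04)[:2]-nest[i]
    f=np.mean([P(*q,0.022)[:2] for q in ft[i]],0)
    print('foot',f.round(4),'block c',((a+b)/2).round(4),'L',np.linalg.norm(d).round(3),'ang',np.degrees(np.arctan2(d[1],d[0])).round(1),'weight ang',np.degrees(np.arctan2(ww[1],ww[0])).round(1),np.linalg.norm(ww).round(3))
Q=lambda u,v,z: ray('top0',(350+u/5.04,190+(v-336)/5.04),z)
for c in [(95,360),(257,437),(175,580),(22,505)]: print('stand',Q(*c,.04).round(4))
```

```text
rack [ 0.5019798   0.25376973 -0.28082945] -16.090342150919298 res mm [ 3.2  0.2  0.8 -2.  -1.3 -0.4 -2.7  2.2]
nests [[0.5347 0.3671]
 [0.502  0.2538]
 [0.4693 0.1404]]
rack y dir deg 73.9096578490807
foot [0.5342 0.3667] block c [0.5341 0.3649] L 0.053 ang -173.6 weight ang -179.2 0.044
foot [0.502 0.253] block c [0.5004 0.2533] L 0.052 ang 153.2 weight ang 144.1 0.045
foot [0.4685 0.1415] block c [0.4686 0.141 ] L 0.051 ang -170.3 weight ang -174.2 0.045
stand [ 0.5829 -0.2636  0.04  ]
stand [ 0.5407 -0.3471  0.04  ]
stand [ 0.4666 -0.3005  0.04  ]
stand [ 0.5072 -0.222   0.04  ]
```

```bash
python3 -m handwheel '[[0.046,-0.01,-0.01,0,1],[0.092,-0.02,-0.03,0,1],[0.138,-0.03,-0.04,0,1],[0.184,-0.04,-0.04,0,1],[0.23,-0.05,-0.04,0,1],[0.277,-0.065,-0.04,0,1],[0.277,-0.065,-0.04,0,1],[0.277,-0.065,-0.04,0,1]]' 20
python3 - <<'E'
from h import *
st(); snap('wrist','w1')
im=np.load('pics/sc0.npz')['im']; c=cv2.resize(im[130:175,300:355],None,fx=7,fy=7,interpolation=cv2.INTER_CUBIC)
w=cv2.imread('pics/w1.png'); w=cv2.resize(w,(413,310)); out=np.zeros((384,800,3),np.uint8)
w=cv2.imread('pics/w1.png')
out=np.zeros((384,800,3),np.uint8); out[:,:512]=w; out[:315,515:800]=c[:315,50:335]; cv2.imwrite('pics/w1c.png',out)
E
```

```text
time: 0.9
position: [0.4511, -0.2913, 0.2957]
eef_rot: [-0.0, 0.974, 0.226, -0.001]
ft_force: [0.1, 0.2, 0.9]
opening: 0.0857
0.9 p [ 0.4511 -0.2913  0.2957] q [-3.000e-04  9.741e-01  2.261e-01 -5.000e-04] F [0.09 0.17 0.9 ] T [ 0.044 -0.029  0.008] op 0.08573447035738531
toolx [ 0.898  0.44  -0.001] y [ 0.44  -0.898 -0.001] z [-0.001  0.    -1.   ]
```

View pics/w1c.png

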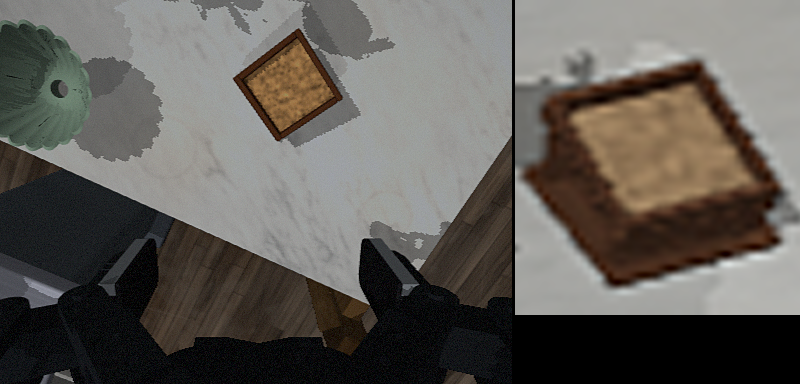

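Run:
```python
from h import *
from scipy.optimize import least_squares
S=lambda u,v:(300+(u-465)/7,130+v/7)
obs={'w1':[(297,30),(341,98),(279,140),(235,78)],'top0':[(350+u/5.04,190+(v-336)/5.04) for u,v in [(95,360),(257,437),(175,580),(22,505)]],'sc0':[S(550,105),S(703,65),S(778,190),S(630,222)]}
loc=[(a,b,10) for a in(-41.5,41.5) for b in(-41.5,41.5)]
def M(x,y,yaw): return R.from_euler('ZY',[yaw,-0.22]).as_matrix(),np.array([x,y,.034])
for k in range(4):
  y0=np.radians(61+90*k)
  def f(p):
    A,t=M(*p); out=[]
    for v,o in obs.items():
      q=np.array([proj(v,A@(np.array(l)/1e3)+t) for l in loc]); o=np.array(o)
      for oo in o: 
        d=q-oo; out.append(d[np.argmin((d**2).sum(1))]*(1 if v=='w1' else 1.3))
    return np.ravel(out)
  r=least_squares(f,[.525,-.285,y0],loss='soft_l1'); print(k,r.x[:2].round(4),np.degrees(r.x[2]).round(1),'cost',r.cost.round(2)); print(r.fun.round(1))
```

```text
0 [ 0.5279 -0.2857] 62.3 cost 41.13
[ 1.4 -0.5 -2.3  0.1 -2.8  3.2 -3.9  3.8  5.3 -0.5 -3.1 -1.8  1.  -2.4
  6.6 -1.2 -1.3 -2.8 -2.2  3.5  0.7 -1.3 -0.  -5.7]
1 [ 0.5272 -0.2871] 151.6 cost 46.03
[ 0.2  0.6 -1.4  0.5 -0.1  4.2 -2.3 -0.2  2.8 -0.6 -2.6 -1.9  4.1 -3.6
  6.4 -3.3 -2.7  2.8 -2.   3.3  1.1 -7.8 -1.5 -6.3]
2 [ 0.5272 -0.2873] 240.3 cost 33.77
[ 0.1  0.7  0.1  0.3 -5.1  3.3 -3.7  0.1  2.8 -0.5 -0.9 -2.1  1.5 -2.8
  3.  -2.5 -2.7  2.8 -1.5 -2.   0.5 -6.6 -2.6  0.3]
3 [ 0.5288 -0.2874] 331.5 cost 25.78
[-0.3 -1.2  0.1  2.2 -3.4  2.8 -3.5  1.6  4.4 -0.4 -0.4 -1.3  0.6 -2.4
  3.5 -1.9 -1.7 -2.4 -0.8 -1.9  0.5 -1.2 -2.   0.3]
```

Run:
```python
from h import *
d=np.load('pics/w1.npz'); V=d['view']; print('cam',(-V[:3,:3].T@V[:3,3]).round(3),'fwd',V[2,:3].round(3),'right',V[0,:3].round(3),d['fx'],d['fy'],d['cx'],d['cy'])
```

```text
cam [ 0.513 -0.261  0.413] fwd [-0.242 -0.118 -0.963] right [ 0.441 -0.898 -0.001] 338.3349960553996 338.3349960553996 258.13142663559154 185.53856057087353
```

```bash
python3 -m handwheel '[[0.02,0.015,0.05,0,1],[0.04,0.03,0.10,0,1],[0.04,0.03,0.11,0,1],[0.04,0.03,0.11,0,1]]' 20
python3 - <<'E'
from h import *
st(); snap('wrist','w2',None,1.5)
E
```

```text
time: 1.35
position: [0.4977, -0.3018, 0.1817]
eef_rot: [-0.003, 0.975, 0.224, -0.003]
ft_force: [0.0, -0.1, -0.7]
opening: 0.0853
1.35 p [ 0.4977 -0.3018  0.1817] q [-0.0029  0.9746  0.224  -0.0029] F [ 0.   -0.06 -0.74] T [-0.025 -0.004  0.021] op 0.08532827800236718
toolx [ 0.9    0.437 -0.004] y [ 0.437 -0.9   -0.007] z [-0.007  0.004 -1.   ]
```

View pics/w2.png

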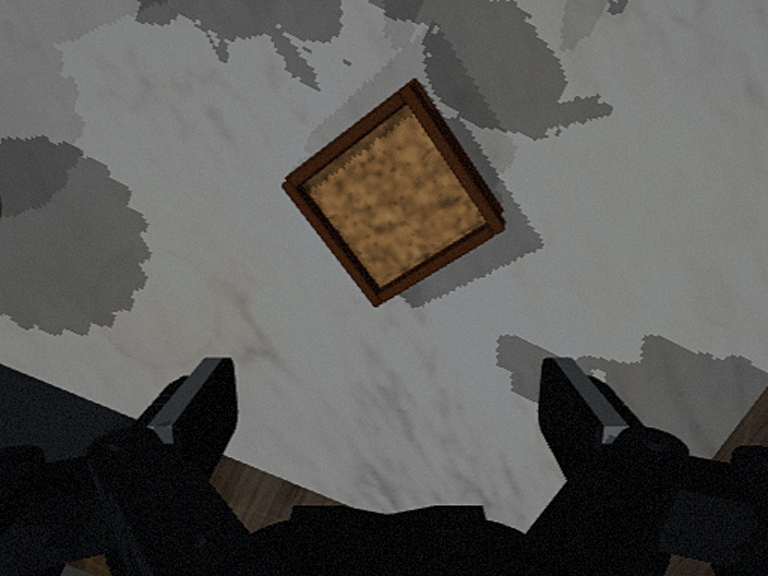

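Run:
```python
from h import *
from scipy.optimize import least_squares
o=np.array([(415,79),(504,228),(376,306),(284,183)])/1.5
loc=[(a,b,10) for a in(-41.5,41.5) for b in(-41.5,41.5)]
for k in range(4):
  def f(p):
    A=R.from_euler('ZY',[p[2],-0.22]).as_matrix(); t=np.array([p[0],p[1],.034])
    q=np.array([proj('w2',A@(np.array(l)/1e3)+t) for l in loc]); d=q[None]-o[:,None]
    return np.ravel([dd[np.argmin((dd**2).sum(1))] for dd in d])
  r=least_squares(f,[.527,-.287,np.radians(61+90*k)]); print(k,r.x[:2].round(4),np.degrees(r.x[2]).round(1),r.cost.round(1),r.fun.round(1))
```

```text
0 [ 0.5325 -0.2879] 60.2 34.5 [ 4.7  1.9  0.5 -4.1 -1.1  0.1 -4.6  1.9]
1 [ 0.5313 -0.2885] 149.9 41.3 [ 2.6  1.6  0.8 -4.1  0.3  5.9 -3.6 -2.8]
2 [ 0.5315 -0.2895] 240.8 38.9 [ 0.4  1.2  4.2 -3.6 -3.1  5.4 -1.7 -2.2]
3 [ 0.5328 -0.2892] 331.0 9.1 [-1.1  0.9  3.3  0.4 -0.5  0.3 -1.7 -1.4]
```

```bash
python3 -m handwheel '[[-0.005,-0.045,-0.02,0,1],[-0.005,-0.09,-0.05,0,1],[0,-0.135,-0.09,0,1],[0.005,-0.18,-0.12,0,1],[0.01,-0.225,-0.12,0,1],[0.02,-0.268,-0.12,0,1],[0.05,-0.31,-0.12,0,1],[0.08,-0.35,-0.12,0,1],[0.11,-0.39,-0.12,0,1],[0.14,-0.43,-0.12,0,1],[0.16,-0.47,-0.12,0,1],[0.176,-0.495,-0.12,0,1]]' 20
python3 -m handwheel '[[0,0,0,0,1],[0,0,0,0,1]]'
python3 - <<'E'
from h import *
st(); snap('wrist','w3',None,1.5)
E
```

```text
time: 2.6
position: [0.4407, 0.2227, 0.3092]
eef_rot: [-0.001, 0.974, 0.225, 0.002]
ft_force: [-0.0, -0.5, -0.7]
opening: 0.0854
time: 2.8
position: [0.4411, 0.2201, 0.3084]
eef_rot: [0.0, 0.974, 0.225, 0.002]
ft_force: [0.4, 0.6, -0.1]
opening: 0.0852
2.8 p [0.4411 0.2201 0.3084] q [0.     0.9744 0.225  0.0016] F [ 0.36  0.62 -0.06] T [-0.064  0.027  0.079] op 0.08520395211770576
toolx [0.899 0.438 0.003] y [ 0.438 -0.899  0.001] z [ 0.003  0.001 -1.   ]
```

View pics/w3.png

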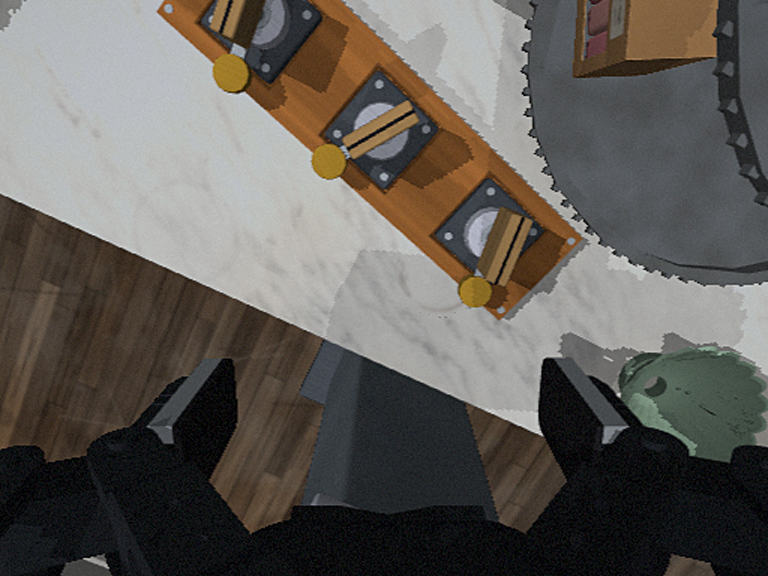

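Run:
```python
from h import *
P=lambda u,v,z: ray('w3',(u/1.5,v/1.5),z)[:2]
print('mid foot',P(380.5,130.5,.023),'right foot?',(P(490,190,.023)),P(448,236,.023),'left mid',(P(308,15,.023)+P(217,20,.023))/2)
for n,g in dict(mid=((347,154),(416,109)),right=((526,212),(500,282)),left=((238,0),(225,37))).items():
    a,b=P(*g[0],.088),P(*g[1],.088); d=b-a; print(n,(a+b)/2,'L',np.linalg.norm(d),'ang',np.degrees(np.arctan2(d[1],d[0])))
w=dict(mid=(329,162),right=(475,292),left=(231,73))
for n,c in w.items(): print(n,'weight',P(*c,.043))
for c in [(579,240),(503,317),(167,8)]: print('rack corner-screw',P(*c,.018))
```

```text
mid foot [0.50602225 0.25669994] right foot? [0.50336385 0.15981828] [0.45645992 0.17235232] left mid [0.53909987 0.36727789]
mid [0.50498667 0.25490916] L 0.052151211243012884 ang -31.954048226300213
right [0.4761392  0.14156491] L 0.05061447405679494 ang -170.59118491320197
left [0.52442424 0.36494388] L 0.022470207388472486 ang -179.04749890788983
mid weight [0.46919686 0.28072161]
right weight [0.42849335 0.13614143]
left weight [0.4946753  0.36784331]
rack corner-screw [0.49989493 0.07366172]
rack corner-screw [0.41455196 0.09659941]
rack corner-screw [0.51493015 0.43342975]
```

```bash
python3 -m handwheel '[[-0.004,0.045,0.04,0.14,1],[-0.007,0.084,0.08,0.28,1],[-0.007,0.084,0.12,0.323,1],[-0.007,0.084,0.16,0.323,1],[-0.007,0.084,0.19,0.323,1],[-0.007,0.084,0.215,0.323,1],[-0.007,0.084,0.228,0.323,1],[-0.007,0.084,0.228,0.323,0.5],[-0.007,0.084,0.228,0.323,0],[-0.007,0.084,0.228,0.323,-0.3],[-0.007,0.084,0.228,0.323,-1],[-0.007,0.084,0.228,0.323,-1]]' 20
python3 -m handwheel '[[0,0,0,0,-1],[0,0,0,0,-1]]'; python3 -c "
from h import *
st()"
```

```text
time: 4.05
position: [0.4719, 0.1423, 0.0792]
eef_rot: [-0.0, 0.998, 0.065, 0.001]
ft_force: [0.9, 0.1, 1.7]
opening: 0.0159
time: 4.25
position: [0.472, 0.1423, 0.0792]
eef_rot: [-0.0, 0.998, 0.066, 0.001]
ft_force: [-0.2, 1.6, 4.7]
opening: 0.0155
4.25 p [0.472  0.1423 0.0792] q [-1.000e-04  9.979e-01  6.550e-02  9.000e-04] F [-0.15  1.58  4.72] T [0.005 0.03  0.027] op 0.015527178496480434
toolx [0.991 0.131 0.002] y [ 0.131 -0.991 -0.   ] z [ 0.002  0.    -1.   ]
```

```bash
python3 -m handwheel '[[0,0,0,-0.1,-1],[0,0,0,-0.2,-1],[0,0,0,-0.3,-1],[0,0,0,-0.4,-1],[0,0,0,-0.5,-1]]'; python3 -c "
from h import *
st()"
python3 -m handwheel '[[0,0,0,-0.1,-1],[0,0,0,-0.2,-1],[0,0,0,-0.3,-1],[0,0,0,-0.4,-1]]'; python3 -c "
from h import *
st()"
```

```text
time: 4.75
position: [0.4718, 0.1423, 0.0791]
eef_rot: [-0.0, 0.95, 0.312, 0.001]
ft_force: [-1.4, 0.7, 5.4]
opening: 0.0156
4.75 p [0.4718 0.1423 0.0791] q [-0.000e+00  9.501e-01  3.121e-01  5.000e-04] F [-1.4   0.7   5.35] T [ 0.006  0.192 -0.15 ] op 0.01555952442024453
toolx [0.805 0.593 0.001] y [ 0.593 -0.805  0.   ] z [ 0.001  0.    -1.   ]
time: 5.15
position: [0.4718, 0.1423, 0.0791]
eef_rot: [0.0, 0.869, 0.495, 0.001]
ft_force: [-0.3, -0.2, 5.9]
opening: 0.0153
5.15 p [0.4718 0.1423 0.0791] q [1.000e-04 8.691e-01 4.946e-01 5.000e-04] F [-0.26 -0.19  5.9 ] T [ 0.05   0.193 -0.196] op 0.01530395662220459
toolx [0.511 0.86  0.001] y [ 0.86  -0.511  0.001] z [ 0.001  0.    -1.   ]
```

```bash
python3 -m handwheel '[[0,0,0,-0.1,-1],[0,0,0,-0.2,-1],[0,0,0,-0.255,-1],[0,0,0,-0.255,-1]]'; python3 -c "
from h import *
st()"
```

```text
time: 5.55
position: [0.4719, 0.1423, 0.0791]
eef_rot: [0.0, 0.8, 0.6, 0.001]
ft_force: [-0.6, 2.1, 5.6]
opening: 0.0157
5.55 p [0.4719 0.1423 0.0791] q [2.000e-04 7.998e-01 6.002e-01 7.000e-04] F [-0.63  2.14  5.56] T [0.078 0.05  0.108] op 0.015742565178187236
toolx [0.279 0.96  0.001] y [ 0.96  -0.279  0.001] z [ 0.001  0.    -1.   ]
```

```bash
python3 -m handwheel '[[0,0,0,0,0.6],[0,0,0,0,0.6],[0,0,-0.03,0,0.6],[0,0,-0.065,-0.14,0.6],[0.045,0,-0.065,-0.29,0.6],[0.09,0,-0.065,-0.44,0.6],[0.135,0,-0.065,-0.59,0.6],[0.18,0,-0.065,-0.74,0.6],[0.22,0,-0.065,-0.89,0.6],[0.233,0,-0.065,-1.03,0.6],[0.233,0,-0.065,-1.17,0.6],[0.233,0,-0.065,-1.31,0.6]]'
python3 -m handwheel '[[0,0,0,-0.14,0.6],[0,0,0,-0.29,0.6],[0,0,0,-0.44,0.6],[0,0,0,-0.578,0.6],[0,0,0,-0.578,0.6]]';  python3 -c "
from h import *
st(); snap('wrist','w4',None,1.5)"
```

```text
time: 6.75
position: [0.5367, 0.3661, 0.1421]
eef_rot: [-0.001, 0.266, 0.964, -0.001]
ft_force: [0.3, 0.1, 0.0]
opening: 0.0686
time: 7.25
position: [0.5368, 0.3654, 0.1426]
eef_rot: [-0.0, -0.017, 1.0, -0.0]
ft_force: [0.8, -0.2, -0.1]
opening: 0.0685
7.25 p [0.5368 0.3654 0.1426] q [-5.000e-04 -1.660e-02  9.999e-01 -4.000e-04] F [ 0.81 -0.22 -0.08] T [ 0.033  0.004 -0.049] op 0.06845410125123796
toolx [-0.999 -0.033  0.001] y [-0.033  0.999 -0.001] z [-0.001 -0.001 -1.   ]
```

View pics/w4.png

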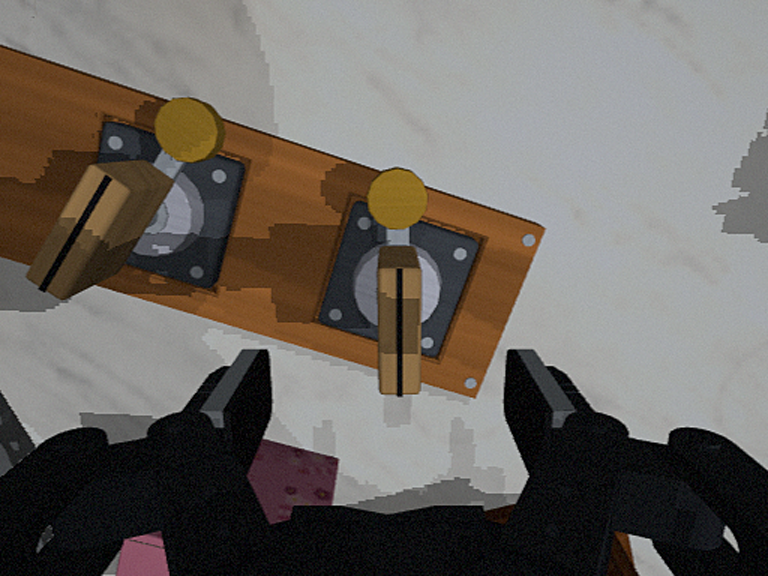

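```bash
python3 -c "
from h import *
P=lambda u,v,z: ray('w4',(u/1.5,v/1.5),z)[:2]
print(P(399.5,268,.088),P(399.5,395,.088), 'left ctr',(P(399.5,268,.088)+P(399.5,395,.088))/2)
a,b=P(110,177,.088),P(41,290,.088); print('mid',(a+b)/2,np.linalg.norm(a-b),np.degrees(np.arctan2(*(a-b)[::-1])))
print('foot left',(P(364,224,.023)+P(460,254,.023)+P(427,343,.023)+P(335,315,.023))/4,'foot mid',(P(115,143,.023)+P(196,272,.023))/2)
a,b=P(529,241,.018),P(471,383,.018);print(np.degrees(np.arctan2(*(a-b)[::-1]))+270)"
```

```text
[0.51390057 0.368922  ] [0.56305414 0.3708924 ] left ctr [0.53847736 0.3699072 ]
mid [0.50606328 0.25682228] 0.04958071452161808 144.43096006113018
foot left [0.53910795 0.36991628] foot mid [0.50617382 0.25663465]
433.81908410419123
```

```bash
python3 -m handwheel '[[-0.002,0.0045,0.03,0,0.6],[-0.002,0.0045,0.055,0,0.6],[-0.002,0.0045,0.063,0,0.4],[-0.002,0.0045,0.063,0,0],[-0.002,0.0045,0.063,0,-0.4],[-0.002,0.0045,0.063,0,-1],[-0.002,0.0045,0.063,0,-1],[-0.002,0.0045,0.063,0,-1]]' 20
python3 -c "
from h import *
st()"
python3 -m handwheel '[[0,0,0,0.1,-1],[0,0,0,0.2,-1],[0,0,0,0.3,-1],[0,0,0,0.4,-1],[0,0,0,0.5,-1],[0,0,0,0.6,-1],[0,0,0,0.7,-1]]';python3 -c "
from h import *
st()"
python3 -m handwheel '[[0,0,0,0.12,-1],[0,0,0,0.24,-1],[0,0,0,0.36,-1],[0,0,0,0.48,-1]]';python3 -c "
from h import *
st()"
```

```text
time: 8.1
position: [0.5397, 0.3704, 0.0822]
eef_rot: [0.001, -0.016, 1.0, 0.001]
ft_force: [-1.1, -1.9, 6.8]
opening: 0.0158
8.1 p [0.5397 0.3704 0.0822] q [ 1.300e-03 -1.590e-02  9.999e-01  6.000e-04] F [-1.07 -1.86  6.77] T [-0.239  0.013  0.048] op 0.015754014237616437
toolx [-0.999 -0.032 -0.003] y [-0.032  0.999  0.001] z [ 0.003  0.001 -1.   ]
time: 8.8
position: [0.5394, 0.3694, 0.0822]
eef_rot: [0.001, 0.33, 0.944, -0.0]
ft_force: [-3.4, -7.0, 9.2]
opening: 0.0159
8.8 p [0.5394 0.3694 0.0822] q [ 9.000e-04  3.301e-01  9.440e-01 -4.000e-04] F [-3.44 -6.99  9.15] T [-1.277  0.512  0.053] op 0.015910981328571883
toolx [-0.782  0.623 -0.002] y [ 0.623  0.782 -0.   ] z [ 0.001 -0.001 -1.   ]
time: 9.2
position: [0.5389, 0.3695, 0.0822]
eef_rot: [0.0, 0.545, 0.838, -0.001]
ft_force: [-6.7, -7.3, 10.6]
opening: 0.0155
9.2 p [0.5389 0.3695 0.0822] q [ 4.000e-04  5.452e-01  8.383e-01 -6.000e-04] F [-6.71 -7.3  10.6 ] T [-1.293  0.996  0.006] op 0.015464606932614203
toolx [-0.406  0.914 -0.001] y [ 0.914  0.406 -0.   ] z [ 0.    -0.001 -1.   ]
```

```bash
python3 -m handwheel '[[0,-0.001,-0.0005,0.1,-1],[0,-0.001,-0.0005,0.2,-1],[0,-0.001,-0.0005,0.3,-1],[0,-0.001,-0.0005,0.4,-1]]';python3 -c "
from h import *
st()"
python3 -m handwheel '[[0,0,0,0.1,-1],[0,0,0,0.2,-1],[0,0,0,0.3,-1],[0,0,0,0.3,-1]]';python3 -c "
from h import *
st()"
```

```text
time: 9.6
position: [0.5381, 0.3693, 0.0822]
eef_rot: [0.001, 0.701, 0.714, -0.0]
ft_force: [-4.2, -4.8, 7.4]
opening: 0.0154
9.6 p [0.5381 0.3693 0.0822] q [ 5.000e-04  7.005e-01  7.136e-01 -2.000e-04] F [-4.17 -4.82  7.45] T [-1.016  0.592  0.041] op 0.015405460157575586
toolx [-0.018  1.    -0.001] y [1.    0.018 0.   ] z [ 0.    -0.001 -1.   ]
time: 10.0
position: [0.5376, 0.3693, 0.0822]
eef_rot: [0.0, 0.799, 0.602, -0.001]
ft_force: [-5.9, -5.6, 8.5]
opening: 0.0161
10.0 p [0.5376 0.3693 0.0822] q [ 3.000e-04  7.989e-01  6.015e-01 -7.000e-04] F [-5.91 -5.63  8.54] T [-1.107  0.926 -0.045] op 0.016107897707917394
toolx [ 0.276  0.961 -0.002] y [ 0.961 -0.276 -0.   ] z [-0.001 -0.001 -1.   ]
```

```bash
python3 -m handwheel '[[0,0,0,0,0],[0,0,0,0,0.6],[0,0,0,0,0.6],[0,0,-0.03,0,0.6],[0,0,-0.06,-0.14,0.6],[-0.04,0,-0.06,-0.28,0.6],[-0.08,0,-0.06,-0.42,0.6],[-0.117,0,-0.06,-0.56,0.6],[-0.117,0,-0.06,-0.70,0.6],[-0.117,0,-0.06,-0.84,0.6],[-0.117,0,-0.06,-0.98,0.6],[-0.117,0,-0.06,-1.12,0.6]]'
python3 -m handwheel '[[0,0,0,-0.109,0.6],[0,0,0,-0.109,0.6]]'; python3 -c "
from h import *
st(); snap('wrist','w5',None,1.5)"
```

```text
time: 11.2
position: [0.506, 0.2572, 0.1407]
eef_rot: [0.0, 0.353, 0.936, 0.0]
ft_force: [0.1, -0.2, -0.4]
opening: 0.0682
time: 11.4
position: [0.5059, 0.2573, 0.1407]
eef_rot: [-0.0, 0.304, 0.953, 0.0]
ft_force: [0.1, -0.6, 0.3]
opening: 0.0684
11.4 p [0.5059 0.2573 0.1407] q [-0.      0.304   0.9527  0.    ] F [ 0.08 -0.57  0.33] T [-0.028  0.01  -0.028] op 0.06839977347645475
toolx [-0.815  0.579  0.   ] y [0.579 0.815 0.   ] z [-0.  0. -1.]
```

View pics/w5.png

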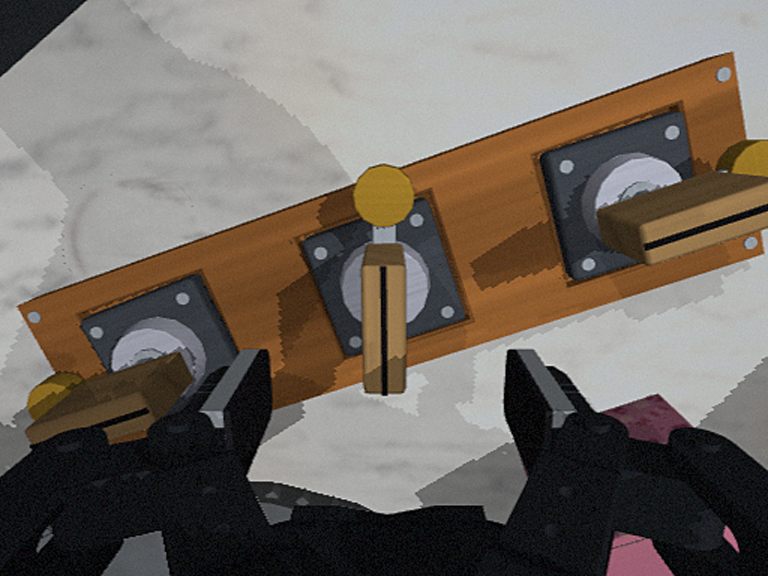

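```bash
python3 -m handwheel '[[0,-0.001,0.03,0,0.6],[0,-0.001,0.055,0,0.6],[0,-0.001,0.061,0,0.4],[0,-0.001,0.061,0,0],[0,-0.001,0.061,0,-0.4],[0,-0.001,0.061,0,-1],[0,-0.001,0.061,0,-1],[0,-0.001,0.061,0,-1]]' 20
python3 -c "
from h import *
st()"
python3 -m handwheel '[[0,0,0,0.1,-1],[0,0,0,0.2,-1],[0,0,0,0.3,-1],[0,0,0,0.4,-1],[0,0,0,0.5,-1],[0,0,0,0.6,-1]]';python3 -c "
from h import *
st()"
python3 -m handwheel '[[0,0,0,0.1,-1],[0,0,0,0.2,-1],[0,0,0,0.3,-1],[0,0,0,0.4,-1]]';python3 -c "
from h import *
st()"
```

```text
time: 12.25
position: [0.506, 0.2566, 0.0813]
eef_rot: [0.001, 0.305, 0.952, 0.001]
ft_force: [-0.0, -2.2, 6.8]
opening: 0.0159
12.25 p [0.506  0.2566 0.0813] q [9.000e-04 3.046e-01 9.525e-01 6.000e-04] F [-0.02 -2.2   6.77] T [-0.202  0.269 -0.061] op 0.015850244842735332
toolx [-0.814  0.58  -0.001] y [0.58  0.814 0.002] z [ 0.002  0.001 -1.   ]
time: 12.85
position: [0.5057, 0.2563, 0.0813]
eef_rot: [0.001, 0.574, 0.819, 0.0]
ft_force: [-4.2, -3.5, 8.3]
opening: 0.0153
12.85 p [0.5057 0.2563 0.0813] q [6.000e-04 5.742e-01 8.187e-01 3.000e-04] F [-4.22 -3.47  8.25] T [-0.499  0.653 -0.003] op 0.015312456304647802
toolx [-0.341  0.94  -0.001] y [0.94  0.341 0.001] z [ 0.001 -0.    -1.   ]
time: 13.25
position: [0.5055, 0.2562, 0.0813]
eef_rot: [0.0, 0.725, 0.688, 0.0]
ft_force: [-5.8, -3.8, 8.7]
opening: 0.0154
13.25 p [0.5055 0.2562 0.0813] q [3.000e-04 7.254e-01 6.884e-01 0.000e+00] F [-5.78 -3.77  8.73] T [-0.633  0.842  0.014] op 0.01537673900462618
toolx [ 0.052  0.999 -0.   ] y [ 0.999 -0.052  0.001] z [ 0. -0. -1.]
```

```bash
python3 -m handwheel '[[0,0,0,0.1,-1],[0,0,0,0.2,-1],[0,0,0,0.228,-1],[0,0,0,0.228,-1]]'
python3 -m handwheel '[[0,0,0,0,0],[0,0,0,0,0.6],[0,0,0,0,0.6],[0,0,-0.03,0,0.6],[0,0,-0.06,0,0.6],[-0.04,0,-0.09,0,0.6],[-0.08,0,-0.11,0,0.6],[-0.119,0,-0.11,0,0.6],[-0.119,0,-0.11,0,0.6]]'
python3 -c "
from h import *
st(); snap('wrist','w6',None,1.5)
snap('top','top1'); im=np.load('pics/top1.npz')['im']; cv2.imwrite('pics/rack1.png',cv2.resize(im[190:268,105:250],None,fx=5,fy=5,interpolation=cv2.INTER_CUBIC))"
```

```text
time: 13.65
position: [0.5053, 0.2562, 0.0813]
eef_rot: [0.0, 0.798, 0.603, -0.0]
ft_force: [-6.6, -4.0, 9.6]
opening: 0.0156
time: 14.55
position: [0.4726, 0.139, 0.1906]
eef_rot: [0.001, 0.799, 0.602, 0.0]
ft_force: [0.3, -0.0, -0.7]
opening: 0.0684
14.55 p [0.4726 0.139  0.1906] q [8.000e-04 7.987e-01 6.017e-01 4.000e-04] F [ 0.3  -0.04 -0.7 ] T [ 0.     0.038 -0.059] op 0.06842360546600403
toolx [ 0.276  0.961 -0.   ] y [ 0.961 -0.276  0.002] z [ 0.002 -0.001 -1.   ]
```

View pics/w6.png

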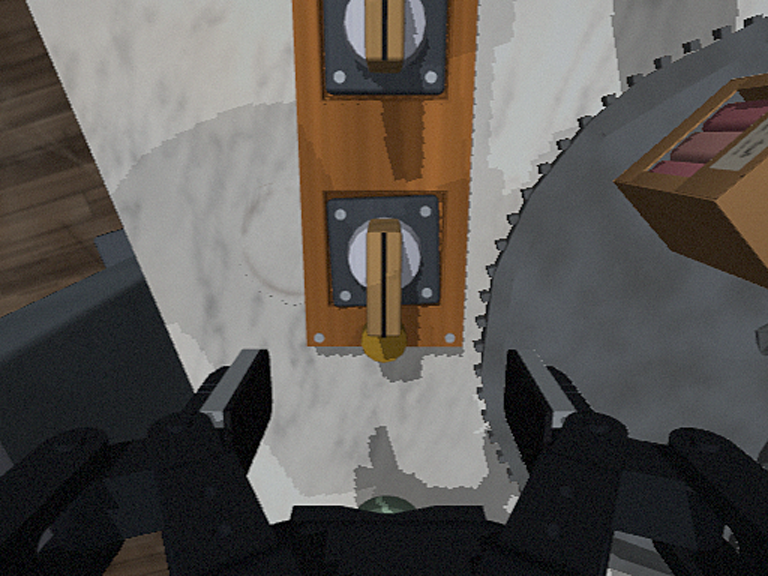

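View pics/rack1.png

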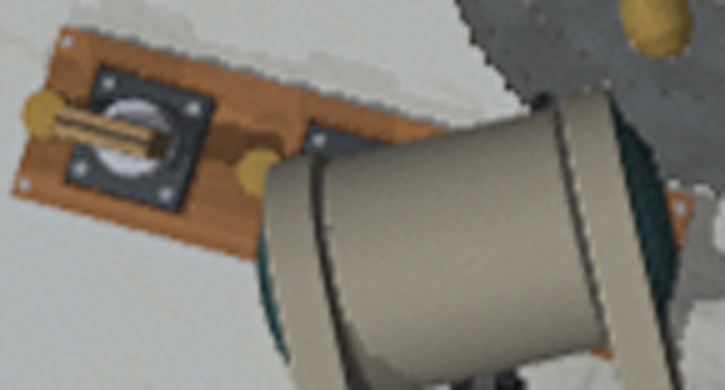

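```bash
python3 -m handwheel '[[0.003,-0.001,0.04,0,0.6],[0.003,-0.001,0.08,0,0.6],[0.003,-0.001,0.105,0,0.6],[0.003,-0.001,0.112,0,0.4],[0.003,-0.001,0.112,0,0],[0.003,-0.001,0.112,0,-0.4],[0.003,-0.001,0.112,0,-1],[0.003,-0.001,0.112,0,-1],[0.003,-0.001,0.112,0,-1]]' 50
python3 -c "
from h import *
st()"
python3 -m handwheel '[[0,0,-0.005,0,-1],[0,0,-0.012,0,-1],[0,0,-0.03,0,-1],[0,0,-0.06,0,-1],[0,0,-0.09,0,-1],[0,0,-0.121,0,-1]]';python3 -c "
from h import *
st()"
```

```text
time: 15.55
position: [0.4736, 0.1456, 0.0794]
eef_rot: [0.0, 0.798, 0.603, 0.002]
ft_force: [-2.0, 3.1, 5.7]
opening: 0.0152
15.55 p [0.4736 0.1456 0.0794] q [4.000e-04 7.976e-01 6.032e-01 1.600e-03] F [-1.98  3.07  5.71] T [0.353 0.162 0.026] op 0.015185909906969325
toolx [0.272 0.962 0.002] y [ 0.962 -0.272  0.003] z [ 0.003  0.001 -1.   ]
time: 16.15
position: [0.472, 0.1444, 0.1995]
eef_rot: [0.0, 0.798, 0.603, -0.001]
ft_force: [0.4, 0.2, -5.0]
opening: 0.0158
16.15 p [0.472  0.1444 0.1995] q [ 0.      0.7978  0.603  -0.0014] F [ 0.4   0.16 -4.96] T [ 0.05  -0.087 -0.001] op 0.01583747654934715
toolx [ 0.273  0.962 -0.002] y [ 0.962 -0.273 -0.002] z [-0.002 -0.002 -1.   ]
```

```bash
python3 -m handwheel '[[-0.034,-0.008,0,0,-1],[-0.068,-0.017,0,0,-1],[-0.103,-0.025,0,0,-1],[-0.147,-0.023,0,0.05,-1],[-0.19,-0.02,0,0.1,-1],[-0.236,-0.018,0,0.15,-1],[-0.275,0.0,0,0.2,-1],[-0.31,0.018,0,0.25,-1],[-0.345,0.036,0,0.262,-1],[-0.382,0.055,0,0.262,-1],[-0.413,0.088,0,0.262,-1],[-0.443,0.12,0,0.262,-1]]'
python3 -m handwheel '[[-0.032,0.034,0,0,-1],[-0.032,0.034,0,0,-1],[-0.032,0.034,0,0,-1]]'
python3 -c "
from h import *
st(); snap('wrist','w7',None,1.5)
P=lambda u,v,z: ray('w6',(u/1.5,v/1.5),z)[:2]
print('w6 block ctr',(P(384,222,.088)+P(384,337,.088))/2,'foot',(P(341,215,.023)+P(425,211,.023)+P(428,293,.023)+P(345,296,.023))/4, [np.degrees(np.arctan2(*(P(*a,.023)-P(*b,.023))[::-1])) for a,b in [((341,215),(345,296)),((425,211),(428,293))]])"
```

```text
time: 17.35
position: [0.4671, -0.3158, 0.1985]
eef_rot: [-0.001, 0.87, 0.493, -0.001]
ft_force: [0.2, -0.0, -3.4]
opening: 0.0154
time: 17.65
position: [0.4794, -0.3593, 0.1972]
eef_rot: [-0.002, 0.87, 0.493, -0.001]
ft_force: [-0.2, -0.5, -4.2]
opening: 0.0152
17.65 p [ 0.4794 -0.3593  0.1972] q [-0.0018  0.87    0.493  -0.001 ] F [-0.25 -0.54 -4.25] T [0.106 0.041 0.013] op 0.01524720877837515
toolx [0.514 0.858 0.   ] y [ 0.858 -0.514 -0.004] z [-0.003  0.002 -1.   ]
w6 block ctr [0.4738581  0.14433006] foot [0.47326613 0.14179325] [np.float64(75.42360916350009), np.float64(77.24358059805259)]
```

View pics/w7.png

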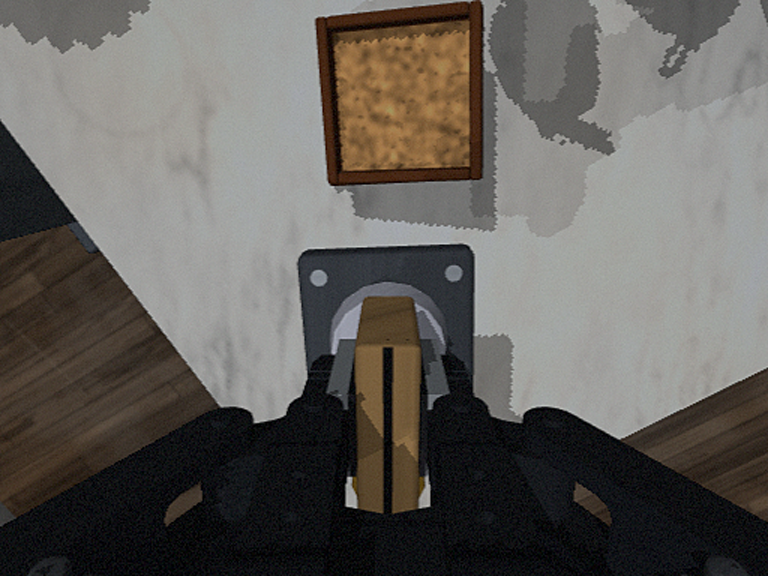

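Run:
```python
from h import *
from scipy.optimize import least_squares
for name,o in dict(w7=[(317,17),(482,1),(481,180),(329,186)],w2=[(415,79),(504,228),(376,306),(284,183)]).items():
  o=np.array(o)/1.5; loc=[(a,b,10) for a in(-41.5,41.5) for b in(-41.5,41.5)]
  def f(p):
    A=R.from_euler('ZY',[p[2],-0.22]).as_matrix(); t=np.array([p[0],p[1],.034])
    q=np.array([proj(name,A@(np.array(l)/1e3)+t) for l in loc]); d=q[None]-o[:,None]
    return np.ravel([dd[np.argmin((dd**2).sum(1))] for dd in d])
  r=least_squares(f,[.531,-.287,np.radians(-29)]); print(name,r.x[:2].round(4),np.degrees(r.x[2]).round(1),r.cost.round(1),r.fun.round(1))
S=r.x
s,Rm=st()
fb=s['position'][2]-.071
P=lambda u,v,z: ray('w7',(u/1.5,v/1.5),z)[:2]
a,b=P(319,278,fb+.0145),P(453,273,fb+.0145); d=b-a; print('screws',a,b,np.linalg.norm(d),'ang',np.degrees(np.arctan2(d[1],d[0])))
a,b=P(300,253,fb+.014),P(472,244,fb+.014); d=b-a;L=np.linalg.norm(d); n=np.array([d[1],-d[0]])/L
if n@(s['position'][:2]-a)<0:n=-n
print('edge L',L,'ang',np.degrees(np.arctan2(d[1],d[0])),'centre from edge',(a+b)/2+n*.032)
```

```text
w7 [ 0.5312 -0.2895] -28.3 3.2 [-1.3  0.4  1.  -0.6  1.   0.9 -0.9 -0.5]
w2 [ 0.5328 -0.2892] -29.0 9.1 [-1.1  0.9  3.3  0.4 -0.5  0.3 -1.7 -1.4]
17.7 p [ 0.4796 -0.3585  0.1981] q [-1.100e-03  8.697e-01  4.935e-01 -6.000e-04] F [-0.22  0.6  -4.22] T [ 0.024 -0.015  0.041] op 0.015419110961322192
toolx [0.513 0.858 0.   ] y [ 0.858 -0.513 -0.003] z [-0.002  0.001 -1.   ]
screws [ 0.46979777 -0.32976129] [ 0.51137029 -0.35244066] 0.04735639388857595 ang -28.614124379159797
edge L 0.06011423957646137 ang -27.78367535602715 centre from edge [ 0.48057106 -0.36112776]
```

```bash
python3 -m handwheel '[[0.04,0.003,0,0,-1],[0.088,0.0065,0,0,-1],[0.088,0.0065,0.03,0,-1],[0.088,0.0065,0.06,0,-1],[0.088,0.0065,0.062,0,-1],[0.088,0.0065,0.062,0,-1],[0.088,0.0065,0.062,0,-1]]'
python3 -c "
from h import *
st()"
```

```text
time: 18.4
position: [0.5316, -0.2869, 0.1395]
eef_rot: [0.002, 0.87, 0.494, 0.001]
ft_force: [0.5, 1.0, -3.7]
opening: 0.0155
18.4 p [ 0.5316 -0.2869  0.1395] q [1.700e-03 8.696e-01 4.938e-01 8.000e-04] F [ 0.53  0.98 -3.71] T [ 0.029 -0.015  0.   ] op 0.015520341825102939
toolx [ 0.512  0.859 -0.   ] y [ 0.859 -0.512  0.004] z [ 0.003 -0.002 -1.   ]
```

```bash
python3 -m handwheel '[[0,-0.0015,0.008,0,-1],[0,-0.0015,0.014,0,-1],[0,-0.0015,0.018,0,-1],[0,-0.0015,0.021,0,-1],[0,-0.0015,0.021,0,-1]]'
python3 -c "
from h import *
st()"
python3 -m handwheel '[[0,0,0.002,0,-1],[0,0,0.003,0,-1],[0,0,0.003,0,-1]]'
python3 -c "
from h import *
st()"
```

```text
time: 18.9
position: [0.5294, -0.2856, 0.1151]
eef_rot: [-0.0, 0.87, 0.494, -0.0]
ft_force: [0.2, -0.9, -4.7]
opening: 0.0156
18.9 p [ 0.5294 -0.2856  0.1151] q [-5.000e-04  8.696e-01  4.937e-01 -3.000e-04] F [ 0.19 -0.94 -4.68] T [ 0.09  -0.034  0.014] op 0.01555099106020326
toolx [ 0.512  0.859 -0.   ] y [ 0.859 -0.512 -0.001] z [-0.001  0.001 -1.   ]
time: 19.2
position: [0.5297, -0.2857, 0.1128]
eef_rot: [0.0, 0.87, 0.494, 0.0]
ft_force: [-0.1, 0.1, -4.6]
opening: 0.0151
19.2 p [ 0.5297 -0.2857  0.1128] q [0.     0.8696 0.4938 0.    ] F [-0.14  0.1  -4.63] T [ 0.022 -0.017  0.057] op 0.015123067140666779
toolx [ 0.512  0.859 -0.   ] y [ 0.859 -0.512  0.   ] z [ 0. -0. -1.]
```

```bash
python3 -m handwheel '[[0,0,0.001,0,-1],[0,0,0.0015,0,-1],[0,0,0.0015,0,-1]]'
python3 -m handwheel '[[0,0,0.001,0,-1],[0,0,0.0015,0,-1],[0,0,0.0015,0,-1]]'
python3 -c "
from h import *
st()"
```

```text
time: 19.5
position: [0.5299, -0.2857, 0.1122]
eef_rot: [0.0, 0.87, 0.494, 0.0]
ft_force: [-2.6, 3.3, 3.4]
opening: 0.0151
time: 19.8
position: [0.53, -0.2857, 0.112]
eef_rot: [0.001, 0.87, 0.494, 0.0]
ft_force: [-7.1, 5.6, 10.3]
opening: 0.0153
19.8 p [ 0.53   -0.2857  0.112 ] q [6.000e-04 8.696e-01 4.938e-01 4.000e-04] F [-7.05  5.57 10.28] T [ 0.689  1.077 -0.119] op 0.01527996881827133
toolx [0.512 0.859 0.   ] y [ 0.859 -0.512  0.001] z [ 0.001 -0.001 -1.   ]
```

```bash
python3 -m handwheel '[[0,0,-0.0015,0,-1],[0,0,-0.0015,0,-1],[0,0,-0.0015,0,-0.63],[0,0,-0.0015,0,-0.6],[0,0,-0.0015,0,-0.56],[0,0,-0.0015,0,-0.52],[0,0,-0.0015,0,-0.48],[0,0,-0.0015,0,-0.44],[0,0,-0.0015,0,-0.4],[0,0,-0.0015,0,-0.36]]' 20
python3 -c "
from h import *
st()"
```

```text
time: 20.8
position: [0.5297, -0.2858, 0.1112]
eef_rot: [0.0, 0.87, 0.494, -0.0]
ft_force: [-1.2, 0.4, -1.6]
opening: 0.027
20.8 p [ 0.5297 -0.2858  0.1112] q [ 1.000e-04  8.696e-01  4.937e-01 -1.000e-04] F [-1.18  0.39 -1.58] T [ 0.132  0.132 -0.011] op 0.026980985089322226
toolx [ 0.513  0.859 -0.   ] y [ 0.859 -0.513  0.   ] z [-0. -0. -1.]
```

```bash
python3 -m handwheel '[[0,0,0,0,-0.31],[0,0,0,0,-0.26],[0,0,0,0,-0.21],[0,0,0,0,-0.16],[0,0,0,0,-0.11],[0,0,0,0,-0.06],[0,0,0,0,-0.01],[0,0,0,0,0.04],[0,0,0,0,0.09],[0,0,0,0,0.14],[0,0,0,0,0.19],[0,0,0,0,0.24]]'
python3 -c "
from h import *
st()"
python3 -m handwheel '[[0,0,0,0,0.35],[0,0,0,0,0.5],[0,0,0,0,0.7],[0,0,0,0,0.9],[0,0,0,0,1],[0,0,0,0,1]]'
python3 -c "
from h import *
st()"
```

```text
time: 22.0
position: [0.5299, -0.2859, 0.1116]
eef_rot: [0.0, 0.87, 0.494, 0.0]
ft_force: [0.2, 0.3, -0.0]
opening: 0.0528
22.0 p [ 0.5299 -0.2859  0.1116] q [5.000e-04 8.696e-01 4.937e-01 2.000e-04] F [ 0.2   0.25 -0.02] T [-0.008  0.066 -0.022] op 0.05284548616559862
toolx [ 0.512  0.859 -0.   ] y [ 0.859 -0.512  0.001] z [ 0.001 -0.001 -1.   ]
time: 22.6
position: [0.5297, -0.2857, 0.1113]
eef_rot: [0.0, 0.87, 0.494, -0.0]
ft_force: [0.8, 0.8, 0.2]
opening: 0.0852
22.6 p [ 0.5297 -0.2857  0.1113] q [ 0.      0.8696  0.4937 -0.    ] F [0.76 0.78 0.19] T [ 0.003 -0.015 -0.019] op 0.08519974445413162
toolx [ 0.512  0.859 -0.   ] y [ 0.859 -0.512  0.   ] z [ 0. -0. -1.]
```

Free. Rise, back off and look with one composite picture (wrist + scene + top rack).

```bash
python3 -m handwheel '[[0,0,-0.03,0,1],[0,0,-0.07,0,1],[0,0,-0.11,0,1],[-0.03,0,-0.12,0,1],[-0.06,0,-0.12,0,1],[-0.09,0,-0.12,0,1],[-0.09,0,-0.12,0,1],[-0.09,0,-0.12,0,1]]'
python3 -c "
from h import *
st(); snap('wrist','w8'); snap('top','top2'); snap('scene','sc2')
L=lambda n:np.load('pics/'+n+'.npz')['im']
out=np.zeros((600,800,3),np.uint8)
out[:300,:]=cv2.resize(L('w8')[0:192,:],(800,300),interpolation=cv2.INTER_CUBIC)
out[300:,:440]=cv2.resize(L('top2')[185:270,105:230],(440,300),interpolation=cv2.INTER_CUBIC)
out[300:,440:]=cv2.resize(L('sc2')[115:180,295:373],(360,300),interpolation=cv2.INTER_CUBIC)
cv2.imwrite('pics/fin.png',out)"
```

```text
time: 23.4
position: [0.4834, -0.3633, 0.2312]
eef_rot: [-0.0, 0.87, 0.493, 0.0]
ft_force: [0.5, 0.4, -0.5]
opening: 0.0851
23.4 p [ 0.4834 -0.3633  0.2312] q [-1.000e-04  8.699e-01  4.932e-01  1.000e-04] F [ 0.51  0.41 -0.53] T [-0.017  0.056  0.006] op 0.08509670918839268
toolx [0.513 0.858 0.   ] y [ 0.858 -0.513 -0.   ] z [ 0.  0. -1.]
```

View pics/fin.png

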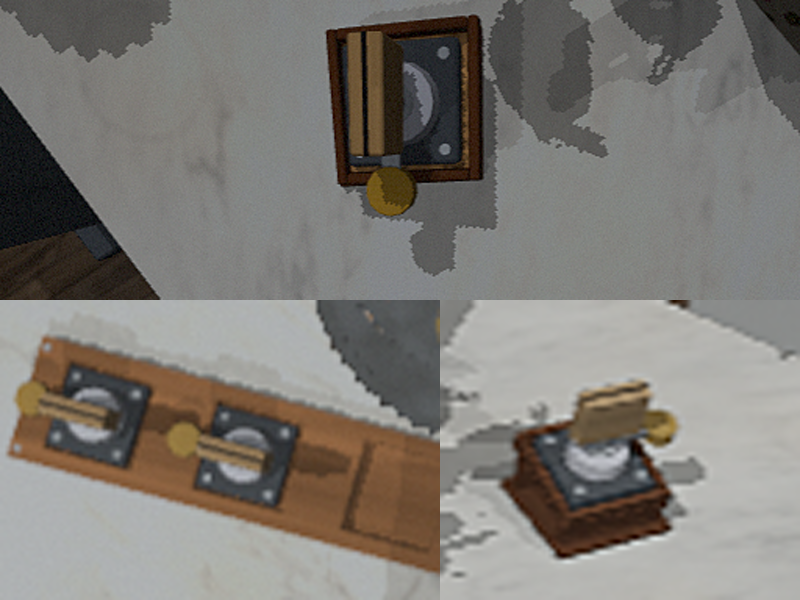

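Run:
```python
from h import *
for S,y in (((.5318,-.2894),-28.5),):
  A=R.from_euler('ZY',[np.radians(y),-0.22]).as_matrix(); t=np.array([*S,.034])
  for dx in (-3.5,0):
    for l in [(0,25,80),(0,-25,80),(24,-24,14.5),(24,24,14.5)]: print(dx,l,(proj('w8',A@(np.array([l[0]+dx,l[1],l[2]])/1e3)+t)*1.5625).round(0))
print('seen: block (366,32),(364,156) screws (445,150),(443,53)')
for u in [((32,392),(115,418)),((197,435),(268,462))]:
  a,b=[ray('top2',(105+x*125/440,185+(v-300)*85/300),.088)[:2] for x,v in u]; d=a-b; print('block ang',np.degrees(np.arctan2(d[1],d[0])).round(1))
```

```text
-3.5 (0, 25, 80) [357.  31.]
-3.5 (0, -25, 80) [364. 157.]
-3.5 (24, -24, 14.5) [441. 149.]
-3.5 (24, 24, 14.5) [439.  53.]
0 (0, 25, 80) [365.  31.]
0 (0, -25, 80) [372. 157.]
0 (24, -24, 14.5) [448. 149.]
0 (24, 24, 14.5) [446.  53.]
seen: block (366,32),(364,156) screws (445,150),(443,53)
block ang 71.7
block ang 68.3
```

```bash
python3 -c "
from cell import bot
print(bot.sign_off())"
```

```text
the job is handed in; nothing more can be done
None
```

I turned all three blocks lengthwise along the rack and seated the stiff holder in the sloping stand. The job was handed in at about 23.5 s on the robot's clock.

- **Choice by feel:** Turning the holder nearest the dripper took about 0.15–0.20 N m. The other two showed at most about 0.05 N m, which is sensor noise, so I took the first one.
- **Seating:** I lowered it until its uphill edge touched at about 15 N in total, backed off slightly, then opened the jaws slowly so it settled onto the slope.
- **Stand check:** The block and foot screws appear within a few pixels of where a flat seat would put them. The arm points across the slope, within about 5 degrees.
- **Rack check:** The other two are down in their nests. In the last top view I read their blocks at about 72 and 68 degrees, against 74 for the rack. Those readings are coarse. Both blocks were released at 74 degrees, and a closer picture afterwards showed the middle one lined up.
- **Not checked:** I did not measure the bystanders at the end. All paths were planned clear of them and no unexpected contact force appeared.

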